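# Level a laboratory soak tray and shut its drain

### The arm

A 6-joint arm with a two-finger parallel gripper is mounted at the origin on the work surface. World frame = base frame: x ahead of the robot, y to its left, z up, the work surface at z = 0. Lengths are in m, angles in rad, forces in N, time in s.
With the tool pointing down it reaches from about 0.275 to 0.875 m from the base axis. Payload 12.5 kg.
Tool frame: the origin (TCP) lies at the very end of the fingers, on their centre line; the grasp point (between the pads) lies 19 mm behind it; z points along the fingers, y is the line along which they close (so a half turn about z gives the same grasp; the last joint's range is limited). The gripper opens to 85 mm and grips with 20 to 120 N. Pads are 22 mm wide; open, the fingers measure 114 mm over their backs; the gripper's body (76 mm by 85 mm) begins 54 mm behind the grasp point. The pads swing forward as they close: fully open they stand 13 mm farther back than shut.
Start: joints at [1.035, 0.351, 1.652, -0, 1.139, -0.085], TCP at [0.24, 0.495, 0.231] pointing down, gripper open.
Joint ranges: [-2.75, 2.75], [-0.79, 2.1], [0.01, 2.65], [-1.57, 4.71], [0.07, 3.14], [-2.87, 2.87]. Speed limits (rad/s): [2.22, 2.22, 2.79, 3.14, 3.14, 3.14].

### API

Orientations are given as a 3x3 rotation matrix whose columns are the frame's x, y, z axes.
In Python, from bench import manip gives the robot as it stands. Calls block until the motion is done:
- manip.move_ptp(position, orientation): joint-space move of the TCP to a pose.
- manip.move_l(position, attitude=None, max_speed=0.15): straight line of the TCP; attitude=None keeps the orientation; max_speed is the mean speed in m/s.
- manip.move_j(angles): joint-space move.
- manip.set_gripper(opening, effort=None): opening from 0.0 (shut) to 1.0 (fully open); effort is the grip in N (None keeps the last); returns when the fingers have stopped.
- manip.dwell(seconds).
- manip.inverse_kinematics(position, orientation): joint angles nearest the present ones, or None.
- manip.grab_frame(name): name is "scene" or "top" or "wrist"; returns (picture, depth): 384x512x3 uint8, red, green, blue; 384x512 float32, m along the optical axis (not along the pixel's ray), 0 where there is no reading.
- manip.get_calibration(name): a dict with "camera_matrix" (3x3 intrinsics, pixels), "R" (3x3) and "t" (3): a world point X has camera coordinates R X + t. Camera axes: x right, y down, z forward; pixel columns grow to the right and rows downward; lengths in m; the calibration is good to about 2 mm. A picture is of the moment at which its call begins: read the wrist's pose just before it. get_calibration takes no time and is no camera call; for the wrist camera it gives the pose at the moment of the call.
A pose or a line that the arm cannot do raises manip.Unreachable and nothing moves.
- manip.sign_off(): hands the job in; it is judged then, once.
Trained networks look in the newest picture that a camera, given by its name, has taken for a name from the list of things; names that differ only in an ending like _2 or _b are one class to them, and where a whole thing is asked for, a point or a joint stands for the part that bears it (a point fixed in the world has none). Each returns a list of dicts, best first, with "confidence" (0 to 1); they miss things now and then, are a little off and sometimes report something else, mostly with a low value. They report only what shows in the picture. A call takes as long as a camera call. They do not tell look-alikes from the thing itself.
- manip.look_for(camera, name): "at" ([x, y, z] in m, in world coordinates, good to about 4 mm: the middle of the surface that is visible of it).
Readings, each from a call of its own:
- manip.current_time(): time.
- manip.current_qpos(): joint angles.
- manip.current_joint_vel(): joint speeds.
- manip.current_joint_torque(): joint torques, N m.
- manip.current_ee_pos(): TCP position.
- manip.current_tcp_rot(): TCP orientation.
- manip.current_force(): force on the tool from outside, world axes, zero at the start.
- manip.current_ft_torque(): the same for the moment, N m.
- manip.current_grip_width(): opening from 0.0 (shut) to 1.0 (fully open).
- manip.current_grip_force(): force on a finger pad.
Only numpy, scipy, OpenCV 4.12 (cv2) and the standard library are available. Lean on these libraries where they do the work, as an engineer would, in place of code of your own. Each camera call takes 0.05 s, during which the arm holds its last target. There are 200 camera calls.

### The job

Get the steel soak tray ready for filling: slide the black levelling wedge, thin end first, under the bar across the tray's low front until the pointer on the tray's rim is at the line on the levelling post, and leave the wedge lying flat on the bench, holding the tray there. Screw the brass drain plug in, clockwise, until its taper bites and it is snug, but do not force it any tighter. Leave everything else on the bench where it stands.

Things in the scene. Friction and masses are not known exactly. Their poses are not given: they have to be found in the camera images.
- stand: aluminium stand screwed to the bench, carrying the tray. Origin on the bench under the tray's middle; +x from the tray's front (low, drain end) to its rear (hinge), +y to the left seen from the front. Rails 6 mm high at y = +-90 mm (+-8); the bench between is clear for the wedge. Lifting bar at x = -129, rack at 48 to 122. Levelling post (18 x 4, 82 mm high) at x = -115, y = -123 mm
- tray: stainless tray with an empty tube rack clipped in its rear, 0.9 kg, 270 (x) by 210 mm (y), hinged at its rear. Origin: middle of the underside of the round lifting bar (diameter 12, 170 mm long across y) under its front edge, 6 mm behind the front wall: 6 mm above the bench at the start, 18 mm when level. Level: floor 33, rim 64, rack 95 mm above the bench. Only the wedge holds it up
- tray_pointer (a point): end of the small pointer tab on the tray's right rim near the front; rises as the tray is lifted: z minus that of level_line is about -11.5 mm at the start and 0 when the tray is level
- level_line (a point): the black scribed line on the levelling post, 61 mm above the bench, just outside the pointer
- wedge: black rubber levelling wedge, 90 g, loose on its flat underside: 130 long (x), 36 wide (y), 28 mm high at the thick end (x = -65, steel eyelet on top), sloping evenly to 4 mm at the thin end (x = +65). Origin: centre of the underside; +x points to the thin end. The tray is level with the bar about 76 mm from the thin end; 5.4 mm farther lifts the bar 1 mm. No slip-back
- plug_head (a point): brass drain plug with a flat wing head, in the tray floor at x = -45, y = +22 mm of the stand's frame. Wing 9 thick (y of this point), 38 long (x of this point), 29 mm high; this point is on the plug's axis, 9 mm below the wing's top, 20 above its foot (hex collar 30 across) and 37 mm above the tray floor. Its z points up along the plug
- plug_turn (a joint): rad, free turn of the plug in its thread: negative while loose (-3.4 to -1.4 at the start), grows as it is turned clockwise seen from above, 0 once the taper has bitten. Turns easily (0.03 N m). The wing's heading at the bite differs every time. Turning back loosens it again. The plug sinks 0.4 mm per rad
- plug_taper (a joint): rad, turn of the plug past the bite: 0 until then, grows with further clockwise turn against a resistance that jumps to 0.25 N m at the bite and rises by 0.22 N m per rad. Snug is 0.15 to 1.2 rad (about 0.3 to 0.5 N m while turning); beyond that it is forced. It stays where it is left
- tube_rack: blue specimen tube rack, 60 x 130 mm, about 100 mm tall over the capped tubes, loose; origin at the centre of its underside; to be left alone
- reagent_bottle: brown glass bottle with a white cap, diameter 68, 150 mm tall, loose; origin at the centre of its underside; to be left alone
- tip_box: grey pipette-tip box with a clear lid, 87 x 70 x 65 mm, loose; origin at the centre of its underside; to be left alone
- specimen_jar: clear jar with a white cap, diameter 54, 70 mm tall, loose; origin at the centre of its underside; to be left alone
- wash_bottle: white squeeze bottle with a red cap and bent spout, diameter 64, 165 mm tall, loose; origin at the centre of its underside; to be left alone
- pen_cup: black cup with three pens, diameter 64, 85 mm tall (pens to 140), loose; origin at the centre of its underside; to be left alone
- slide_box: white carton 70 x 110 x 50 mm, loose; origin at the centre of its underside; to be left alone
Not all that is in view belongs to the job. Several things have the shape of the wedge; the one meant has the colours described above.

How it is judged:
By the outcome, as a careful person would: the job done as asked, in the order asked, and still so for the second after the job is handed in, with the robot touching nothing.
It also fails if it takes over 72 s, if anything falls off the work surface, if the arm or the gripper's body presses on something with over 40 N, if the wrist force passes 120 N, or if a joint passes its speed limit or range.

## Working session

There is one attempt and no reset: what is moved stays moved. The work goes in short steps, each a Python script; the robot and the scene stay as the last script left them, time stands still between calls to the robot, and variables do not carry over. Pictures are saved under pics/ and viewed, at most 10 in all, crops included, and the job is handed in when it is done.

```bash
mkdir -p pics
python3 - <<'E'
from bench import manip as m
import cv2, numpy as np
ims=[]
for c in ("scene","top"):
    p,d=m.grab_frame(c); cv2.imwrite(f"pics/{c}0.png",p[:,:,::-1]); np.savez(f"{c}0.npz",p=p,d=d,**m.get_calibration(c))
    for n in ("wedge","tray","plug_head","tray_pointer","level_line","stand"):
        try: print(c,n,[(np.round(r["at"],3).tolist(),round(r["confidence"],2)) for r in m.look_for(c,n)])
        except Exception as e: print(n,e)
print(m.current_time(), m.current_tcp_rot())
a=[cv2.imread(f"pics/{c}0.png") for c in("scene","top")]
E
```

```text
scene wedge [([0.44, 0.359, 0.012], 0.84), ([0.301, 0.488, 0.016], 0.7), ([0.312, 0.144, 0.013], 0.67)]
scene tray [([0.688, -0.056, 0.036], 0.74)]
scene plug_head [([0.647, -0.025, 0.053], 0.41)]
scene tray_pointer [([0.691, -0.06, 0.04], 0.93)]
scene level_line [([0.692, -0.061, 0.037], 0.64)]
scene stand [([0.695, -0.063, 0.037], 0.7)]
top wedge [([0.301, 0.492, 0.014], 0.82), ([0.304, 0.164, 0.016], 0.63), ([0.436, 0.364, 0.017], 0.52)]
top tray [([0.68, -0.049, 0.026], 0.59)]
top plug_head [([0.685, -0.05, 0.029], 0.28)]
top tray_pointer [([0.686, -0.052, 0.03], 0.74)]
top level_line [([0.684, -0.052, 0.032], 0.8)]
top stand [([0.684, -0.052, 0.028], 0.74), ([0.659, -0.338, 0.102], 0.7)]
0.7 [[-9.00104560e-01  4.35673936e-01 -4.54616656e-05]
 [ 4.35673937e-01  9.00104560e-01 -2.53492021e-05]
 [ 2.98762659e-05 -4.26233952e-05 -9.99999999e-01]]
```

View pics/scene0.png

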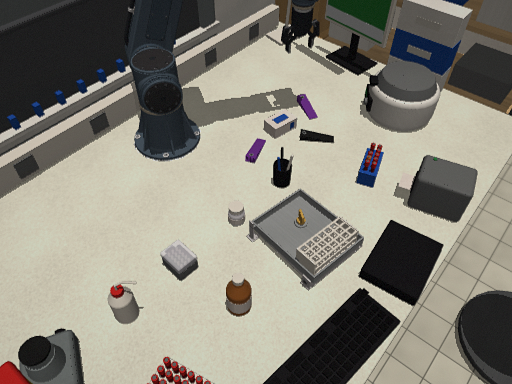

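View pics/top0.png

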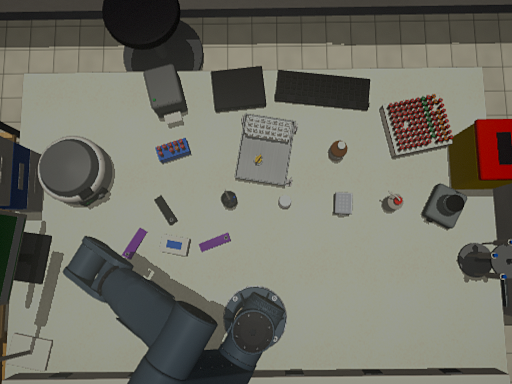

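The black wedge is at scene pixel (317,136) and top pixel (165,209). The two purple ones are decoys. The tray front faces the robot, with its front corners in the top view at about (236,180) and (290,187). The pen cup and jar stand in front of the tray, on either side of the lane. Next I'll look from near.

```bash
cat > h.py <<'E'
from bench import manip as m
import cv2, numpy as np
def Rd(yaw):  # tool down, tool y axis (closing line) at angle yaw+90deg, tool x along yaw
    c,s=np.cos(yaw),np.sin(yaw); return np.array([[c,s,0],[s,-c,0],[0,0,-1.]])
def snap(cam,name):
    k=m.get_calibration(cam); p,d=m.grab_frame(cam)
    cv2.imwrite(f"pics/{name}.png",p[:,:,::-1]); np.savez(name+".npz",p=p,d=d,**k); return p,d,k
def cloud(name):
    z=np.load(name+".npz"); d=z["d"]; K=z["camera_matrix"]
    v,u=np.mgrid[:d.shape[0],:d.shape[1]]
    c=np.stack([(u-K[0,2])/K[0,0]*d,(v-K[1,2])/K[1,1]*d,d],-1)
    X=(c-z["t"])@z["R"]; X[d==0]=np.nan; return z["p"],X
E
python3 - <<'E'
from h import *
def show(n):
    z=np.load(n+".npz"); print(n,"cam pos",np.round(-z["R"].T@z["t"],3),"fwd",np.round(z["R"][2],2))
m.move_ptp([0.42,0.30,0.30],Rd(0)); snap("wrist","w1"); show("w1"); print(m.current_qpos().round(2) if hasattr(m.current_qpos(),'round') else m.current_qpos())
print([(np.round(r["at"],3).tolist(),round(r["confidence"],2)) for r in m.look_for("wrist","wedge")])
m.move_ptp([0.58,-0.04,0.36],Rd(0)); snap("wrist","w2"); show("w2"); print(m.current_qpos())
for n in ("plug_head","tray_pointer","level_line","wedge","pen_cup","specimen_jar"): print(n,[(np.round(r["at"],3).tolist(),round(r["confidence"],2)) for r in m.look_for("wrist",n)])
print(m.current_time())
a=cv2.imread("pics/w1.png");b=cv2.imread("pics/w2.png")
cv2.imwrite("pics/w12.png",cv2.resize(np.vstack([a,b]),(780,1170))[:,:]) 
cv2.imwrite("pics/w1b.png",np.hstack([cv2.resize(a,(400,300)),cv2.resize(b,(400,300))]))
E
```

```text
w1 cam pos [0.5   0.3   0.442] fwd [-0.31 -0.   -0.95]
[0.53 0.22 1.65 0.   1.27 2.1 ]
[([0.308, 0.157, 0.016], 0.66), ([0.302, 0.491, 0.014], 0.56), ([0.445, 0.368, 0.016], 0.55)]
w2 cam pos [ 0.66  -0.039  0.502] fwd [-0.31 -0.   -0.95]
[-1.47038215e-01  3.14193530e-01  1.38718701e+00  2.05937334e-04
  1.44050503e+00  1.42230360e+00]
plug_head [([0.64, -0.014, 0.069], 0.73), ([0.462, -0.347, 0.066], 0.64), ([0.649, -0.021, 0.069], 0.48), ([0.644, -0.023, 0.072], 0.35), ([0.676, -0.052, 0.028], 0.21)]
tray_pointer [([0.676, -0.05, 0.023], 0.8)]
level_line [([0.678, -0.052, 0.028], 0.91)]
wedge [([0.327, 0.108, 0.025], 0.74), ([0.44, 0.362, 0.015], 0.7)]
pen_cup [([0.479, 0.101, 0.068], 0.89)]
specimen_jar []
4.4583
```

View pics/w1b.png

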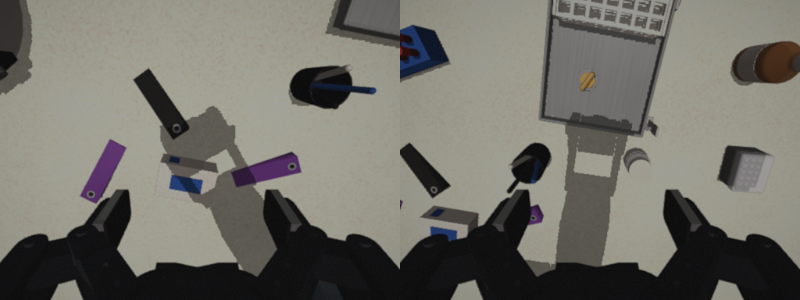

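The left view shows the black wedge with its eyelet (thick) end towards the robot at (176,128). The white slide box is just below it. The right view shows the tray, with the plug at (588,80), the front edge at y≈128 and the post at (653,128).

Run:
```python
from h import *
p,X=cloud("w1")
Z=X[...,2]; print("bench z",np.nanmedian(Z))
dark=(p.max(-1)<60)&(np.hypot(X[...,0]-.44,X[...,1]-.362)<.09)&(Z>.002)&(Z<.035)
n,l,s,c=cv2.connectedComponentsWithStats(dark.astype(np.uint8)); i=1+np.argmax(s[1:,4]); q=X[l==i]
print("wedge n",len(q)); r=cv2.minAreaRect((q[:,:2]*1000).astype(np.float32)); print(r); b=cv2.boxPoints(r); 
for k in b: 
    dd=np.hypot(*(q[:,:2]*1000-k).T)<15; print(k, "z",np.median(q[dd,2]))
for nm in("w2","top0"):
    p,X=cloud(nm); Z=X[...,2]
    print(nm,"bench",np.nanmedian(Z[np.hypot(X[...,0]-.45,X[...,1])<.06]))
    t=(Z>.012)&(Z<.12)&(abs(X[...,0]-.68)<.19)&(abs(X[...,1]+.05)<.16)
    n,l,s,c=cv2.connectedComponentsWithStats(t.astype(np.uint8)); i=1+np.argmax(s[1:,4]); T=l==i; q=X[T]
    r=cv2.minAreaRect((q[:,:2]*1000).astype(np.float32)); print(r,"\n",cv2.boxPoints(r))
    # sides from rows
    L=[];Rr=[]
    for x in np.arange(.58,.76,.01):
        w=q[abs(q[:,0]-x)<.006]
        if len(w): L.append((x,np.percentile(w[:,1],99.5)));Rr.append((x,np.percentile(w[:,1],.5)))
    for A in(L,Rr): A=np.array(A); print(A.round(4).tolist()); f=np.polyfit(*A.T,1); print(f,np.degrees(np.arctan(f[0])))
    F=[]
    for y in np.arange(-.13,.06,.01):
        w=q[abs(q[:,1]-y)<.006]
        if len(w): F.append((y,np.percentile(w[:,0],.5)))
    F=np.array(F); print("front",F.round(4).tolist(),np.polyfit(*F.T,1))
    h=(Z>.055)&(np.hypot(X[...,0]-.643,X[...,1]+.02)<.04); q=X[h]; print("wing",len(q),q.mean(0) if len(q) else 0)
    if len(q)>5: 
        u,s,v=np.linalg.svd(q[:,:2]-q[:,:2].mean(0)); print(v[0],s/np.sqrt(len(q)),"zmax",q[:,2].max(), cv2.minAreaRect((q[:,:2]*1000).astype(np.float32)))
```

```text
bench z 0.0004640930548508076
wedge n 2264
((441.4344482421875, 365.0946044921875), (128.60009765625, 35.26545715332031), 33.62566375732422)
[378.12915 344.16983] z 0.026871562034221943
[397.6579 314.8052] z 0.026133613205580268
[504.73975 386.01938] z 0.005308270923435432
[485.211 415.384] z 0.005273550369712565
w2 bench 3.7381999569530215e-05
((671.2027587890625, -54.6302490234375), (231.58538818359375, 252.89892578125), 81.82133483886719) 
 [[ 529.56665  -151.2565  ]
 [ 779.89343  -187.234   ]
 [ 812.83887    41.996002]
 [ 562.5121     77.973495]]
[[0.58, 0.0736], [0.59, 0.0726], [0.6, 0.0703], [0.61, 0.0697], [0.62, 0.0668], [0.63, 0.0657], [0.64, 0.0637], [0.65, 0.0617], [0.66, 0.0608], [0.67, 0.0587], [0.68, 0.0568], [0.69, 0.0555], [0.7, 0.0537], [0.71, 0.0519], [0.72, 0.0501], [0.73, 0.0482], [0.74, 0.0462], [0.75, 0.0447], [0.76, 0.0433]]
[-0.17169841  0.17365877] -9.742597269668899
[[0.58, -0.1386], [0.59, -0.1402], [0.6, -0.1419], [0.61, -0.1439], [0.62, -0.1452], [0.63, -0.1468], [0.64, -0.1487], [0.65, -0.1506], [0.66, -0.1523], [0.67, -0.1542], [0.68, -0.1557], [0.69, -
[... 1553 characters left out ...]
1], [0.72, -0.1596], [0.73, -0.1596], [0.74, -0.1608], [0.75, -0.1643], [0.76, -0.1752]]
[-0.18820663 -0.0241856 ] -10.658762071688388
front [[-0.13, 0.5337], [-0.12, 0.5308], [-0.11, 0.5334], [-0.1, 0.5343], [-0.09, 0.536], [-0.08, 0.539], [-0.07, 0.5392], [-0.06, 0.5427], [-0.05, 0.5433], [-0.04, 0.5433], [-0.03, 0.5472], [-0.02, 0.549], [-0.01, 0.5506], [-0.0, 0.5519], [0.01, 0.5534], [0.02, 0.5555], [0.03, 0.5569], [0.04, 0.5593], [0.05, 0.5613]] [0.16810333 0.55202985]
wing 23 [ 0.63802885 -0.0166901   0.06851525]
[-0.80379742  0.59490311] [0.01035392 0.00278362] zmax 0.0798048058894772 ((638.5152587890625, -16.66217803955078), (8.709426879882812, 34.763824462890625), 55.20323944091797)
```

```bash
cat >> h.py <<'E'
YS=-0.170; EX=np.array([np.cos(YS),np.sin(YS)]); EY=np.array([-EX[1],EX[0]]); O=np.array([.6847,-.0504])
def st(x,y,z): return np.r_[O+x*EX+y*EY,z]
def S(P): d=np.asarray(P)[...,:2]-O; return np.stack([d@EX,d@EY,np.asarray(P)[...,2]],-1)
E
python3 - <<'E'
from h import *
import sys
C=np.array([.4414,.3651]); a=np.radians(33.63); ex=np.array([np.cos(a),np.sin(a)]); ey=np.array([-ex[1],ex[0]])
p,X=cloud("w1"); q=X[np.isfinite(X[...,2])&(X[...,2]>.012)]; L=np.c_[(q[:,:2]-C)@ex,(q[:,:2]-C)@ey]
k=(abs(L[:,0]+45)<1e9)&(abs(L[:,0]+.045)<.045)&(abs(L[:,1])>.021)&(abs(L[:,1])<.1)
for s in(1,-1):
    w=L[k&(s*L[:,1]>0)]; print("nearest side",s,len(w), w[np.argmin(abs(w[:,1]))] if len(w) else None)
w=L[(L[:,0]<-.068)&(abs(L[:,1])<.06)]; print("behind",w[np.argmax(w[:,0])] if len(w) else None)
k=(abs(L[:,0]+.045)<.016)&(abs(L[:,1])>.021)&(abs(L[:,1])<.048)
if k.sum()>3: sys.exit("blocked")
g=C-.045*ex
m.set_gripper(.62)
m.move_ptp([*g,.12],Rd(a+np.pi)); print(m.current_qpos())
m.move_l([*g,.006],max_speed=.1)
m.set_gripper(0,40); print("w",m.current_grip_width(),m.current_grip_force(),m.current_force())
m.move_l([*g,.20],max_speed=.2); print("w",m.current_grip_width(),m.current_force(),m.current_time())
m.move_ptp(st(-.270,0,.20),Rd(YS+np.pi)); print(m.current_qpos())
snap("wrist","w3"); print(m.current_time())
E
```

```text
nearest side 1 115 [-0.02084971  0.02112331]
nearest side -1 21512 [-0.01788947 -0.02101494]
behind [-0.08176863  0.05718871]blocked
```

Run:
```python
from h import *
C=np.array([.4414,.3651]); a=np.radians(33.63); ex=np.array([np.cos(a),np.sin(a)]); ey=np.array([-ex[1],ex[0]])
p,X=cloud("w1"); q=X[np.isfinite(X[...,2])&(X[...,2]>.012)&(X[...,2]<.1)]; L=np.c_[(q[:,:2]-C)@ex,(q[:,:2]-C)@ey,q[:,2]]
for x0 in np.arange(-.09,.05,.01):
    w=L[abs(L[:,0]-x0)<.005]
    A=w[(w[:,1]>.022)&(w[:,1]<.1)];B=w[(w[:,1]<-.022)&(w[:,1]>-.1)]
    print(round(x0,3),len(A),A[np.argmin(A[:,1])].round(3) if len(A) else '',len(B),B[np.argmax(B[:,1])].round(3) if len(B) else '')
```

```text
-0.09 166 [-0.095  0.043  0.04 ] 0 
-0.08 36 [-0.084  0.054  0.018] 0 
-0.07 0  0 
-0.06 0  0 
-0.05 0  0 
-0.04 0  0 
-0.03 0  0 
-0.02 0  0 
-0.01 0  0 
-0.0 0  0 
0.01 0  0 
0.02 0  0 
0.03 0  0 
0.04 0  0 
0.05 0  0
```

The grip space is clear. The earlier "blocked" points were the gripper's own fingers.

Run:
```python
from h import *
C=np.array([.4414,.3651]); a=np.radians(33.63); ex=np.array([np.cos(a),np.sin(a)])
g=C-.045*ex
m.set_gripper(.62)
m.move_ptp([*g,.12],Rd(a+np.pi)); print(m.current_qpos())
m.move_l([*g,.006],max_speed=.1)
m.set_gripper(0,40); print("w",m.current_grip_width(),m.current_grip_force(),m.current_force())
m.move_l([*g,.20],max_speed=.2); print("w",m.current_grip_width(),m.current_force(),m.current_time())
m.move_ptp(st(-.270,0,.20),Rd(YS+np.pi)); print(m.current_qpos())
snap("wrist","w3"); print(m.current_time())
```

```text
[ 6.11305533e-01  4.57328922e-01  1.80597942e+00 -2.19841687e-05
  8.77836606e-01 -1.54546536e+00]
w 0.41314386955256593 40.554766058921814 [-0.88864099 -0.49965041  5.741978  ]
w 0.41183265403141844 [-0.44217835  0.13185382 -0.96698074] 10.0917
[-1.21243322e-01  1.51711105e-01  2.00376837e+00  1.77646704e-04
  9.86178176e-01 -1.52340091e+00]
11.4417
```

View pics/w3.png

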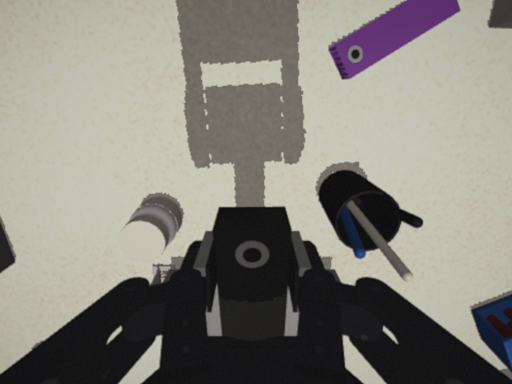

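The wedge is held squarely, eyelet at (252,255). The jar (left) and pen cup (right) flank the lane. I'll check the jar clearance, then lower the wedge and push.

Run:
```python
from h import *
import sys
p,X=cloud("w2"); q=S(X[np.isfinite(X[...,2])]); 
k=(q[:,0]>-.33)&(q[:,0]<-.145)&(abs(q[:,1])<.13)&(q[:,2]>.012)&(q[:,2]<.2); w=q[k]
Rg=w[w[:,1]<0];Lf=w[w[:,1]>0]
print("jar side nearest",Rg[np.argmax(Rg[:,1])] if len(Rg) else None,"cup side",Lf[np.argmin(Lf[:,1])] if len(Lf) else None)
if len(Rg) and Rg[:,1].max()>-.046: sys.exit("tight")
m.move_l(st(-.270,0,.010),max_speed=.15)
m.move_l(st(-.270,0,.006),max_speed=.03); f0=np.array(m.current_force()); print(f0)
for x in(-.235,-.215,-.205,-.195,-.185,-.175,-.167):
    m.move_l(st(x,0,.006),max_speed=.05); print(x,(np.array(m.current_force())-f0).round(1))
print(m.current_grip_width(),m.current_time())
snap("scene","s4"); snap("top","t4")
p,d=m.grab_frame("scene")
# rim height near front from top cloud
for n in("top0","t4"):
    _,X=cloud(n); q=S(X[np.isfinite(X[...,2])]); w=q[(q[:,0]>-.09)&(q[:,0]<-.07)&(abs(abs(q[:,1])-.06)<.03)]; print(n,"floor z",np.median(w[:,2]))
```

```text
jar side nearest [-0.19783423 -0.08593775  0.03181772] cup side [-0.22960234  0.07926146  0.08303914]
[-1.26222653 -0.32076215  4.31527245]
-0.235 [-0.2 -0.5  2.6]
-0.215 [-4.9  0.3  6.2]
-0.205 [-1.9  1.3  3.1]
-0.195 [-2.4  0.5  3.2]
-0.185 [-1.4  0.7  2.8]
-0.175 [-0.8  1.1  1.3]
-0.167 [-2.7  0.6  2.7]
0.4082726720191137 16.25
top0 floor z 0.02185024071276446
t4 floor z 0.03192185850206482
```

```bash
cat >> h.py <<'E'
def tilt(t):
    tz=np.array([np.sin(t)*EX[0],np.sin(t)*EX[1],-np.cos(t)]); ty=np.r_[EY,0]; tx=np.cross(ty,tz); return np.c_[tx,ty,tz]
def view(name,t=0.6):
    R=tilt(t); c=st(-.115-.17,-.118,.061+.13); m.move_ptp(c-R@np.array([.08,0,-.142]),R); return snap("wrist",name)
E
python3 - <<'E'
from h import *
m.set_gripper(.62); 
p=np.array(m.current_ee_pos()); m.move_l(p+[0,0,.14],max_speed=.2)
print(tilt(0),m.current_tcp_rot())
view("w5"); print(m.current_qpos(),m.current_time())
z=np.load("w5.npz"); K=z["camera_matrix"]
def px(P): c=z["R"]@P+z["t"]; return (K@c/c[2])[:2]
for P in((-.115,-.121,.061),(-.115,-.121,.0),(-.115,-.121,.082),(-.135,0,.064)): print(P,px(st(*P)).round())
u,v=px(st(-.115,-.115,.061)).astype(int); im=cv2.imread("pics/w5.png")
x0=max(0,u-80);y0=max(0,v-60); c=im[y0:y0+120,x0:x0+160]; print("crop",x0,y0)
c=cv2.resize(c,(640,480),interpolation=cv2.INTER_CUBIC); cv2.imwrite("pics/w5c.png",c)
E
```

```text
[[-0.98558477  0.16918235  0.        ]
 [ 0.16918235  0.98558477 -0.        ]
 [-0.          0.         -1.        ]] [[-9.85573886e-01  1.69239358e-01 -1.46768981e-03]
 [ 1.69239235e-01  9.85574978e-01  2.08289219e-04]
 [ 1.48176908e-03 -4.31062850e-05 -9.99998901e-01]]Traceback (most recent call last):
  File "<stdin>", line 5, in <module>
  File "h.py", line 19, in view
    R=tilt(t); c=st(-.115-.17,-.118,.061+.13); m.move_ptp(c-R@np.array([.08,0,-.142]),R); return snap("wrist",name)
                                               ~~~~~~~~~~^^^^^^^^^^^^^^^^^^^^^^^^^^^^^^^
bench.Unreachable: the arm cannot take that pose within its joint ranges
```

```bash
cat >> h.py <<'E'
def view(name):
    P=st(-.115,-.115,.061)
    for t in (.6,.5,.4,.3,.2,.1,0):
        R=tilt(t); fwd=R@np.array([-.31,0,.95])
        for D in (.24,.3,.36):
            pos=P-D*fwd-R@np.array([.08,0,-.142])
            if pos[2]>.1 and m.inverse_kinematics(pos,R) is not None:
                print("tilt",t,"D",D,pos.round(3)); m.move_ptp(pos,R); return snap("wrist",name)
E
python3 - <<'E'
from h import *
view("w5"); print(m.current_qpos(),m.current_time())
z=np.load("w5.npz"); K=z["camera_matrix"]
def px(P): c=z["R"]@P+z["t"]; return (K@c/c[2])[:2]
for P in((-.115,-.121,.061),(-.115,-.121,.0),(-.115,-.121,.082),(-.135,0,.064)): print(P,px(st(*P)).round())
u,v=px(st(-.115,-.115,.061)).astype(int); im=cv2.imread("pics/w5.png")
x0=max(0,u-80);y0=max(0,v-60); c=im[y0:y0+120,x0:x0+160]; print("crop",x0,y0)
c=cv2.resize(c,(640,480),interpolation=cv2.INTER_CUBIC); 
s=cv2.resize(im,(512,384)); cv2.imwrite("pics/w5c.png",cv2.resize(np.hstack([cv2.resize(c,(512,384)),s]),(800,300)))
E
```

```text
tilt 0.6 D 0.3 [ 0.462 -0.129  0.172]
[-0.45826027  0.13219173  2.27243412  0.80642028  0.2255271  -2.60490015] 18.625
(-0.115, -0.121, 0.061) [246. 186.]
(-0.115, -0.121, 0.0) [246. 144.]
(-0.115, -0.121, 0.082) [246. 204.]
(-0.135, 0, 0.064) [373. 176.]
crop 171 126
```

View pics/w5c.png

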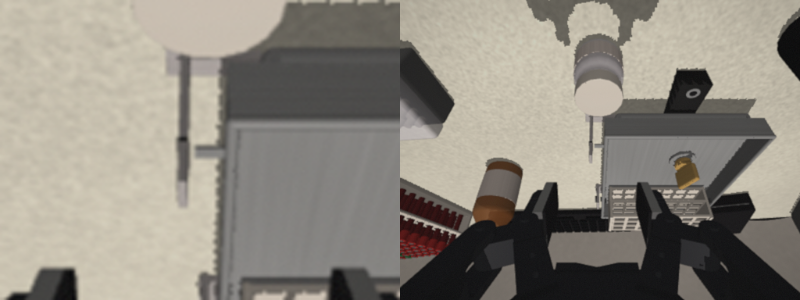

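The image is inverted. It shows the post with its line at (183,140) of the left crop and the pointer tab at (205,152). The wedge is under the tray at right. I'll confirm with depth.

Run:
```python
from h import *
p,X=cloud("w5"); Q=S(X)*1000
for v in range(178,194): print(v,[(Q[v,u].round(1).tolist(),int(p[v,u].mean())) for u in (244,251,254)])
w=Q[np.isfinite(Q[...,2])]
def med(n,x0,x1,y0,y1,z0=-5,z1=90):
    k=w[(w[:,0]>x0)&(w[:,0]<x1)&(w[:,1]>y0)&(w[:,1]<y1)&(w[:,2]>z0)&(w[:,2]<z1)]; print(n,len(k),k.mean(0).round(2) if len(k) else 0, np.percentile(k[:,2],[5,50,95]).round(1) if len(k) else '')
med("floor front",-110,-90,-60,60); med("floor rear",10,35,-60,60); med("post top",-125,-105,-127,-119,76); med("bench",-300,-200,-10,60)
med("rim L front",-138,-128,-80,80,50); med("rimR",-100,-60,-108,-100,50)
k=w[(w[:,2]>4)&(w[:,2]<34)&(w[:,0]<-138)&(w[:,0]>-230)&(abs(w[:,1])<40)]; print("wedge",cv2.minAreaRect(k[:,:2].astype(np.float32)), k.min(0),k.max(0))
```

```text
178 [([-122.9, -122.8, 56.5], 88), ([-54.9, -115.9, 0.5], 188), ([-53.6, -112.0, -0.6], 193)]
179 [([-123.1, -122.7, 58.0], 89), ([-52.2, -115.9, -0.0], 190), ([-51.8, -112.0, -0.4], 194)]
180 [([-123.0, -122.7, 59.2], 71), ([-51.6, -115.9, 1.1], 195), ([-50.4, -112.0, 0.2], 194)]
181 [([-124.0, -122.7, 61.3], 33), ([-48.3, -115.9, 0.2], 198), ([-49.1, -112.0, 0.8], 194)]
182 [([-122.8, -122.7, 61.6], 60), ([-46.2, -115.9, 0.2], 199), ([-46.1, -112.0, 0.1], 192)]
183 [([-123.0, -122.7, 62.9], 89), ([-43.9, -115.9, 0.0], 178), ([-44.9, -112.0, 0.8], 171)]
184 [([-123.1, -122.6, 64.3], 90), ([-43.3, -115.9, 1.2], 120), ([-41.9, -111.9, 0.1], 117)]
185 [([-122.7, -122.6, 65.2], 89), ([-116.5, -115.8, 60.4], 100), ([-115.7, -112.7, 59.8], 100)]
186 [([-123.2, -122.6, 66.9], 88), ([-115.7, -115.8, 61.0], 128), ([-115.6, -112.7, 60.9], 128)]
187 [([-123.7, -122.6, 68.5], 89), ([-115.7, -115.8, 62.3], 130), ([-114.2, -112.7, 61.2], 130)]
188 [([-122.8, -122.6, 69.1], 89), ([-112.8, -115.8, 61.3], 137), ([-114.2, -112.7, 62.4], 136)]
189 [([-122.7, -122.6, 70.2], 87), ([-110.3, -115.8, 60.7]
[... 267 characters left out ...]
, -116.0, -0.3], 196), ([-25.0, -111.8, 0.8], 196)]
193 [([-122.9, -122.5, 75.2], 89), ([-21.9, -116.0, 0.2], 198), ([-21.8, -111.8, 0.1], 196)]
floor front 284 [-92.32  -0.18  32.55] [31.8 32.6 33.3]
floor rear 529 [ 22.29 -14.65  32.87] [32.2 32.9 33.6]
post top 65 [-117.17 -123.07   80.87] [76.4 81.7 82.4]
bench 6552 [-2.3454e+02  2.5060e+01 -6.0000e-02] [-1.2 -0.1  1.1]
rim L front 1924 [-1.3417e+02  9.0000e-02  5.7760e+01] [50.9 58.4 63.2]
rimR 100 [ -81.27 -103.91   62.83] [61.8 62.9 63.8]
wedge ((-162.73362731933594, -0.8204917907714844), (49.372962951660156, 37.24292755126953), 0.4799102544784546) [-187.40280529  -19.4561891     4.00884313] [-138.00302699   17.85541532   29.50196505]
```

The front is about 0.7 mm low: floor 32.5 against 32.9, and the wedge end at −187 against a nominal −183. I'll push 3.5 mm more, then look at the plug from above.

Run:
```python
from h import *
R=Rd(YS+np.pi)
m.move_ptp(st(-.167,0,.12),R); m.move_l(st(-.167,0,.006),max_speed=.15)
m.set_gripper(0,40); f0=np.array(m.current_force())
m.move_l(st(-.1633,0,.006),max_speed=.03); print((np.array(m.current_force())-f0).round(1),m.current_grip_width())
m.set_gripper(.62); m.move_l(st(-.1633,0,.16),max_speed=.2)
m.move_ptp([.644-.0,-.0211,.20],Rd(2.485)); print(np.round(m.current_qpos(),2))
snap("wrist","w6"); print(m.current_time())
p,X=cloud("w6"); Q=X[np.isfinite(X[...,2])]; s=S(Q)*1000
k=(Q[:,2]>.064)&(Q[:,2]<.09)&(np.hypot(Q[:,0]-.644,Q[:,1]+.021)<.035); q=Q[k]
print(len(q),q.mean(0).round(4),np.percentile(q[:,2],[5,50,95]).round(4),cv2.minAreaRect((q[:,:2]*1000).astype(np.float32)))
u,sv,v=np.linalg.svd(q[:,:2]-q[:,:2].mean(0)); print("dir",np.degrees(np.arctan2(v[0,1],v[0,0]))%180)
def med(n,x0,x1,y0,y1,z0=-5,z1=90):
    k=s[(s[:,0]>x0)&(s[:,0]<x1)&(s[:,1]>y0)&(s[:,1]<y1)&(s[:,2]>z0)&(s[:,2]<z1)]; print(n,len(k),np.percentile(k[:,2],[5,50,95]).round(2) if len(k) else '')
med("ff",-122,-100,-50,60);med("ff2",-90,-70,-60,60);med("fr",10,35,-60,60);med("bench",-330,-220,-30,30,-5,8)
```

```text
[-5.3  0.1  7.1] 0.41224301516938583
[-0.1   0.55  1.42 -0.    1.17 -1.02]
22.9667
405 [ 0.6432 -0.0204  0.078 ] [0.0728 0.0788 0.0803] ((644.467529296875, -21.405166625976562), (8.596468925476074, 37.13701629638672), 52.58184814453125)
dir 142.38576644572257
ff 2359 [31.6  32.82 33.96]
ff2 2149 [31.69 32.8  33.99]
fr 2093 [31.74 32.88 33.98]
bench 1654 [-1.37 -0.04  1.3 ]
```

The tray floor is level within 0.1 mm. The wing heads 142.4° with its top at 79 mm. I'll grip it and turn.

```bash
cat > turn.py <<'E'
from h import *
P=np.array([.6443,-.0212]); Y0=np.radians(142.4); Z=.0545
m.set_gripper(.42)
m.move_l([*P,.10],Rd(Y0),max_speed=.15); m.move_l([*P,Z],max_speed=.1)
m.set_gripper(0,70); print("grip",m.current_grip_width(),m.current_grip_force(),np.round(m.current_force(),1))
t0=np.array(m.current_ft_torque()); th=0; bite=None; hist=[]
while th<3.6:
    th+=.2
    try: m.move_l([*P,Z-.0004*th],Rd(Y0-th),max_speed=.15)
    except m.Unreachable: th-=.2; print("unreach"); break
    t=np.array(m.current_ft_torque())-t0; hist.append(t[2])
    print(round(th,2),t.round(3),np.round(m.current_force(),1),round(m.current_time(),2))
    if len(hist)>1 and abs(t[2]-np.median(hist[:3]))>.17: bite=th; break
print("bite",bite,np.round(m.current_qpos(),2),m.current_grip_width())
E
python3 turn.py
```

```text
grip 0.08666405771024009 71.34659171104431 [ 0.1 -0.4  4.1]
0.2 [-0.142  0.092  0.062] [-1.4  0.4  4.9] 25.41
0.4 [-0.269  0.228  0.071] [-0.9 -0.3  5.2] 25.76
0.6 [-0.288  0.296  0.043] [-2.3 -1.2  6.3] 26.11
0.8 [-0.342  0.429  0.051] [-2.8 -1.6  6.3] 26.46
1.0 [-0.354  0.568  0.012] [-3.9 -1.6  6.9] 26.81
1.2 [-0.327  0.724  0.061] [-4.9 -0.8  8. ] 27.16
1.4 [-0.278  0.856 -0.002] [-5.  -1.1  7.8] 27.51
1.6 [-0.249  0.914 -0.016] [-6.4 -1.6  7.5] 27.86
1.8 [-0.068  0.996  0.119] [-5.6 -1.   8.7] 28.21
2.0 [0.021 1.133 0.17 ] [-7.   1.1  9. ] 28.56
2.2 [0.161 1.19  0.171] [-7.   2.1 10.1] 28.91
2.4 [0.27  1.231 0.215] [-7.2  2.5 11.3] 29.26
2.6 [0.434 1.253 0.205] [-7.5  2.5 10.8] 29.61
2.8 [0.547 1.298 0.312] [-6.1  3.2 11.5] 29.96
bite 2.8000000000000003 [-0.1   0.73  1.51  0.    0.9   1.78] 0.08678048809673136
```

The torque rise is muddied by side load from slightly off-axis gripping. I'll release and measure the wing again, then feel the plug with a fresh, unloaded grip.

Run:
```python
from h import *
P=np.array(m.current_ee_pos()); yaw=np.radians(142.4)-2.8
m.set_gripper(.42); print("free",np.round(m.current_force(),2),np.round(m.current_ft_torque(),3))
m.move_l([P[0],P[1],.2],max_speed=.2); snap("wrist","w7"); print(m.current_time(),m.current_ft_torque())
p,X=cloud("w7"); Q=X[np.isfinite(X[...,2])]; s=S(Q)*1000
k=(Q[:,2]>.071)&(Q[:,2]<.09)&(np.hypot(Q[:,0]-.644,Q[:,1]+.021)<.035); q=Q[k]
print(len(q),q.mean(0).round(4),np.percentile(q[:,2],[5,50,95]).round(4),cv2.minAreaRect((q[:,:2]*1000).astype(np.float32)))
u,sv,v=np.linalg.svd(q[:,:2]-q[:,:2].mean(0)); print("dir",np.degrees(np.arctan2(v[0,1],v[0,0]))%180,"tool yaw",np.degrees(yaw)%180)
def med(n,x0,x1,y0,y1,z0=-5,z1=90):
    k=s[(s[:,0]>x0)&(s[:,0]<x1)&(s[:,1]>y0)&(s[:,1]<y1)&(s[:,2]>z0)&(s[:,2]<z1)]; print(n,len(k),np.percentile(k[:,2],[50]).round(2) if len(k) else '')
med("ff",-122,-100,-50,60);med("fr",10,35,-60,60)
```

```text
free [-0.47 -0.26  0.2 ] [ 0.001 -0.026  0.036]
31.275 [-0.00400916 -0.01846129 -0.00594205]
370 [ 0.6459 -0.0214  0.078 ] [0.0761 0.0782 0.0796] ((645.1673583984375, -21.198150634765625), (8.921815872192383, 37.70130157470703), 73.46086120605469)
dir 163.44745242036615 tool yaw 161.9718173633695
ff 1680 [32.85]
fr 3107 [32.85]
```

```bash
cat > feel.py <<'E'
from h import *
P=np.array([.6448,-.0213]); Z=.0535
def tq(n=8):
    r=[]
    for _ in range(n): m.dwell(.02); r.append(np.r_[m.current_ft_torque(),m.current_force()])
    return np.mean(r,0)
Y=np.radians(-17.2)
m.set_gripper(.42); m.move_l([*P,.10],Rd(Y),max_speed=.2); m.move_l([*P,Z],max_speed=.1)
t0=tq(); m.set_gripper(0,70); t1=tq()-t0; print("gripped",t1.round(3))
for th in (.06,.12,.18):
    m.move_l([*P,Z-.0004*th],Rd(Y-th)); t=tq()-t0; print(th,t.round(3),round(m.current_time(),2))
    if t[2]>.42: break
E
python3 feel.py
```

```text
gripped [ 0.299  0.019  0.063 -0.077  2.108  4.134]
0.06 [0.312 0.079 0.376 0.173 2.513 5.075] 33.77
0.12 [ 0.279  0.092  0.374 -0.153  1.582  5.035] 34.15
0.18 [ 0.242  0.137  0.392 -0.23   1.731  5.796] 34.53
```

The torque is steady at about 0.38 N m and still resisting after the bite, so the plug is snug and I'm stopping here. I'll release, back off and check.

Run:
```python
from h import *
P=np.array(m.current_ee_pos())
m.set_gripper(.42); m.move_l([P[0],P[1],.2],max_speed=.15); snap("wrist","w8")
p,X=cloud("w8"); Q=X[np.isfinite(X[...,2])]
q=Q[(Q[:,2]>.071)&(Q[:,2]<.09)&(np.hypot(Q[:,0]-.645,Q[:,1]+.021)<.035)]
u,sv,v=np.linalg.svd(q[:,:2]-q[:,:2].mean(0)); print("dir",np.degrees(np.arctan2(v[0,1],v[0,0]))%180,"top",np.percentile(q[:,2],50))
view("w9"); p,X=cloud("w9"); Q=S(X)*1000; w=Q[np.isfinite(Q[...,2])]
def med(n,x0,x1,y0,y1,z0=-5,z1=90):
    k=w[(w[:,0]>x0)&(w[:,0]<x1)&(w[:,1]>y0)&(w[:,1]<y1)&(w[:,2]>z0)&(w[:,2]<z1)]; print(n,len(k),k.mean(0).round(2) if len(k) else 0)
med("floor front",-115,-90,-60,60); med("floor rear",10,35,-60,60); med("pointer",-119,-111,-117,-110,50)
k=w[(w[:,2]>4)&(w[:,2]<34)&(w[:,0]<-138)&(w[:,0]>-230)&(abs(w[:,1])<40)]; print("wedge",k.min(0),k.max(0)); print(m.current_time())
im=cv2.imread("pics/w9.png"); cv2.imwrite("pics/w9c.png",np.hstack([cv2.resize(im[126:246,171:331],(400,300),interpolation=cv2.INTER_CUBIC),cv2.resize(im,(400,300))]))
```

```text
dir 156.3041563508581 top 0.07824952073795294
tilt 0.6 D 0.3 [ 0.462 -0.129  0.172]
floor front 403 [-98.06  -1.7   24.11]
floor rear 520 [ 21.84 -10.7   33.01]
pointer 32 [-114.75 -113.06   61.7 ]
wedge [-184.71393988  -19.35885298    4.06975241] [-138.00612308   17.75302502   29.3426243 ]
39.9167
```

View pics/w9c.png

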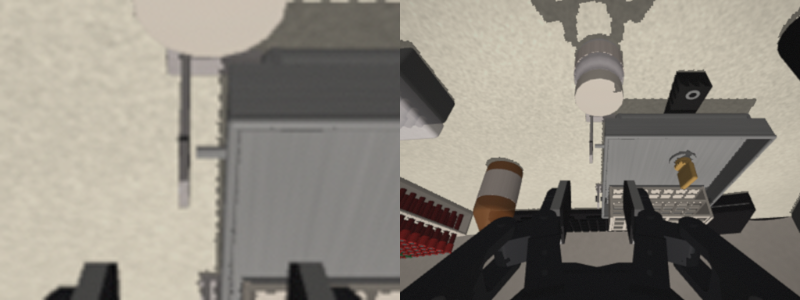

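The view shows the pointer at (208,152) beside the line at (183,139). Depth puts the pointer at 61.7 mm against about 61.4 mm for the line. The wedge is flat under the bar, and the plug has stayed where it was turned.

```bash
python3 -c "
from bench import manip as m
print(m.sign_off(), m.current_time())"
```

```text
the job is handed in; nothing more can be done
the job is handed in; nothing more can be done
```

I handed the job in at about 40 s: the wedge lies flat under the bar with the pointer within about 0.3 mm of the line. The plug has bitten and held about 0.38 N m, but I couldn't fix the bite angle, so it is somewhere between 0.6 and 1.15 rad past it (limit 1.2).

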